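# Rock the stuck bottom tool out of the swage block

### The arm

A 6-joint arm with a two-finger parallel gripper is mounted at the origin on the work surface. World frame = base frame: x ahead of the robot, y to its left, z up, the work surface at z = 0. Lengths are in m, angles in rad, forces in N, time in s.
With the tool pointing down it reaches from about 0.3 to 0.775 m from the base axis. Payload 14.6 kg.
Tool frame: the origin (TCP) lies at the very end of the fingers, on their centre line; the grasp point (between the pads) lies 19 mm behind it; y points along the fingers, x is the direction in which the jaws open and shut, and the axes are right-handed (so a half turn about y gives the same grasp; the last joint's range is limited). The gripper opens to 94 mm and grips with 3 to 60 N. Pads are 16 mm wide; open, the fingers measure 119 mm over their backs; the gripper's body (75 mm by 177 mm) begins 78 mm behind the grasp point.
Start: joints at [1.076, 0.3, 1.521, -0, 1.321, -0.067], TCP at [0.228, 0.5, 0.205] pointing down, gripper open.
Joint ranges: [-3.03, 3.03], [-0.79, 2.21], [0.23, 2.52], [-1.04, 4.18], [0, 3.07], [-2.55, 2.55]. Speed limits (rad/s): [2.22, 2.22, 2.57, 3.14, 3.14, 3.14].

### API

Orientations are given as [roll, pitch, yaw] about the fixed x, y, z axes, in that order (R = Rz(yaw) Ry(pitch) Rx(roll)).
In Python, from station import get_obs, cams, hand_in gives the robot as it stands. The module is installed in compiled form; this text tells all that it offers.
- The arm moves only by the tool step_arm, never from a script. Its argument "plan" is a list of rows, each an object with "grip": the closure, from -1 (fully open) to 1 (shut), so that 0 is half open; "slide": the shift along the tool's x, y, z in m, a list of three; "spin": the turn about the tool's y in degrees. A call has 1 to 20 rows; each row shifts and turns the commanded pose from where the row before left it, along the tool's axes as they then stand; what a row does not reach is not made up. A row lasts 1/12 s, in which the tool goes at most 41.7 mm and 7.16 degrees, less where a joint would pass 70% of its speed; a pose out of reach is approached as far as the arm can. A call is refused whole if a number of a shift passes 0.0417 or a number of a turn 7.16, either way. A call with a gripper value outside its range is refused whole. The fingers move at their own pace and stop on an object; "force" is the grip in N (left out, the last holds). Time passes only in rows, so rows that do not move let the fingers close. It gives the time, the measured TCP pose, the force and the opening at its end, in the units of the state.
- get_obs(): the state, without advancing time (a new reading comes with each control period).
- cams.camera(name): name is "scene" or "top"; returns the picture (420x560x3 uint8, blue, green, red); there is no depth.
- cams.calibration(name): a dict with "K" (3x3 intrinsics, pixels), "T" (4x4, takes a point from camera to world coordinates). Camera axes: x right, y up, looking along -z (the intrinsics and any distortion apply to the point x, -y, -z); pixel columns grow to the right and rows downward; lengths in m; the calibration is good to about 2 mm. A picture is of the moment at which its call begins. calibration takes no time and is no camera call.
- hand_in(): hands the job in, once; it reports no verdict.
The state is a dict: "time_s": time; "qpos": joint angles; "joint_vel": joint speeds; "tau": joint torques, N m; "ee_pos": TCP position; "eef_rot": TCP orientation; "force": force on the tool from outside, world axes, zero at the start; "moment": the same for the moment, N m; "grip_width": finger opening in m.
Only numpy, scipy, OpenCV 4.12 (cv2) and the standard library are available. Lean on these libraries where they do the work, as an engineer would, in place of code of your own. Each camera call takes 0.05 s, during which the arm holds its last target.

### The job

The fork lying on the black rubber mat goes into the swage block next, but the hole painted in the fork's colour still has a tool stuck in it. Grip that stuck tool and rock it in its hole, leaning it clearly towards one end of the block and then towards the other (both short ends, until it frees), rather than yanking it straight out; then draw it up and finish still holding it upright and still, its foot just clear above its own hole by about a finger's width. Leave the other stuck tool, the two forks and everything else where they are.

Things in the scene. Friction and masses are not known exactly. Their poses are not given: they have to be found in the camera images.
- block: Cast-iron swage block, 190 mm along its x, 240 mm along its y (so its two short ends face along +y and -y), standing on two bars; its grooved, pierced upper face is 105 mm above its origin (centre of the underside, on the bench). It is fixed; place and yaw (up to 0.45 rad either way) vary.
- blue_hole (a point): Centre, on the block's face, of the cutter's seat in the hole with the blue painted frame, 62 mm from the block's middle towards its +y end. Axes as the block's, z up. A tool in it can lean about 3.5 degrees to +y or -y, turning about the block's x on the lower edge of its body (which raises it about 1 mm); then the hole's walls stop it.
- yellow_hole (a point): The same for the fuller, in the hole with the yellow painted frame, 62 mm from the block's middle towards its -y end.
- cutter: Hot-cut tool stuck in the blue hole, steel, 0.8 kg +-15 %, blue band round its body. Origin: centre of the body's underside, which rests on the block's face; z up, x and y as the block's. Body: upright-sided, 44 mm along x, 34 mm along y, 44 mm high; on it a 30 mm wedge, edge along x. Below: square 25 mm shank, 48 mm long, the last 12 mm tapered. Best gripped along y, about 30 mm above the face.
- fuller: Round-topped fuller stuck in the yellow hole, steel, 0.62 kg +-15 %, yellow band round its body. Origin: centre of the body's underside, which rests on the block's face; z up, x and y as the block's. Body: upright-sided, 44 mm along x, 30 mm along y, 42 mm high; on it a neck and a 22 mm bar along x. Below: square 20 mm shank, 48 mm long, the last 12 mm tapered. Best gripped along y, about 30 mm above the face.
- scale_blue_up (a joint): How far (rad) the scale crust 8 mm down in the blue hole, on its -y wall, has given way: about 0 while it grips the cutter's shank, 0.12 for good once broken. It breaks when the cutter is leaned about 2 degrees with its top towards the block's -y end.
- scale_blue_low (a joint): The same for the crust 30 mm down the same wall, which breaks when the cutter is leaned about 2 degrees with its top towards the block's +y end. With both gripping, a straight pull needs 30 to 40 N and breaks neither; a lean takes 10 to 25 N, 30 mm above the face. With both broken the cutter lifts at its weight.
- scale_yellow_up (a joint): As scale_blue_up, in the yellow hole, for the fuller (a little weaker).
- scale_yellow_low (a joint): As scale_blue_low, in the yellow hole, for the fuller (a little weaker).
- cutter_top (a point): Middle of the cutter's edge, 74 mm above its origin.
- cutter_toe (a point): Foot of the cutter's shank, 48 mm below its origin.
- fuller_top (a point): Crown of the fuller, 67 mm above its origin.
- fuller_toe (a point): Foot of the fuller's shank, 48 mm below its origin.
- mat: Black rubber mat on the bench, 150 x 130 x 5 mm, on the robot's right; the fork lying on it is the one to be used next. Origin: centre of the underside.
- tray: Wooden tray, 190 x 150 x 28 mm, on the robot's left, in which the fork that is not wanted lies. Origin: centre of the underside.
- fork_blue: Two-pronged bending fork with a blue band, 0.62 kg, lying flat, 128 mm long over shank, body and prongs, 46 mm wide, 30 mm high; 25 mm shank, fits the blue hole. Lies either on the mat or in the tray. Origin: under the middle of its body.
- fork_yellow: The same with a yellow band and a 20 mm shank, for the yellow hole; it lies in the other of the two places.
- hammer: Farrier's hammer, 330 mm long, lying beyond the block. Leave it.
- shoe_a: Horseshoe, about 130 x 130 x 9 mm, lying flat near the robot on its left. Leave it.
- shoe_b: Horseshoe of the same size, lying flat near the robot on its right. Leave it.
- punch: Pritchel punch, 190 mm steel bar 16 mm thick, lying beyond the block. Leave it.
- brush: Wire brush, 240 mm long, lying beyond the block. Leave it.
Not all that is in view belongs to the job. Leave any purple or turquoise look-alike of the fork_yellow alone.

How it is judged:
On the way:
1. the tool of the waiting fork's colour, still down in its hole, has been rocked both ways until both crusts of scale have given way (((horizontal distance between fork_blue and mat below 0.08 m and value of joint each of scale_blue_up, scale_blue_low above 0.09 rad and z of cutter in the frame of blue_hole below 0.006 m) or (horizontal distance between fork_yellow and mat below 0.08 m and value of joint each of scale_yellow_up, scale_yellow_low above 0.09 rad and z of fuller in the frame of yellow_hole below 0.006 m))), for 0.1 s.
At the end, for the whole second after the job is handed in: The stuck tool of the waiting fork's colour is held in the fingers, upright within 0.25 rad and still, its foot 4 to 45 mm above the block's face and within 30 mm of its hole, not touching the block, the scale in its hole broken on both levels; the other stuck tool is still fully down in its hole (((horizontal distance between fork_blue and mat below 0.08 m and value of joint each of scale_blue_up, scale_blue_low above 0.09 rad and z of cutter_toe in the frame of blue_hole between 0.004 and 0.045 m and horizontal distance between cutter_toe and blue_hole below 0.03 m and angle between cutter's own z axis and vertical below 0.25 rad and contact force between cutter and the fingers above 2 N and contact force between cutter and block below 0.1 N and linear speed of cutter below 0.02 m/s and z of fuller in the frame of yellow_hole below 0.004 m and horizontal distance between fuller and yellow_hole below 0.004 m) or (horizontal distance between fork_yellow and mat below 0.08 m and value of joint each of scale_yellow_up, scale_yellow_low above 0.09 rad and z of fuller_toe in the frame of yellow_hole between 0.004 and 0.045 m and horizontal distance between fuller_toe and yellow_hole below 0.03 m and angle between fuller's own z axis and vertical below 0.25 rad and contact force between fuller and the fingers above 2 N and contact force between fuller and block below 0.1 N and linear speed of fuller below 0.02 m/s and z of cutter in the frame of blue_hole below 0.004 m and horizontal distance between cutter and blue_hole below 0.004 m))); the arm keeps its last pose, push and grip.
It fails at once if the stuck tool that should stay is moved ((horizontal distance between fork_blue and mat below 0.08 m and distance of fuller from where it was at the start of the episode above 0.006 m) or (horizontal distance between fork_yellow and mat below 0.08 m and distance of cutter from where it was at the start of the episode above 0.006 m)).
It fails at once if a fork, the mat's or the tray's, is shifted (distance of any of fork_blue, fork_yellow from where it was at the start of the episode above 0.015 m).
It fails at once if the hammer, a horseshoe, the punch or the brush is shifted (distance of any of hammer, shoe_a, shoe_b, punch, brush from where it was at the start of the episode above 0.02 m).
It also fails if it takes over 35 s, if anything falls off the work surface, if the arm or the gripper's body presses on something with over 40 N, if the wrist force passes 120 N, or if a joint passes its speed limit or range.

## Working session

There is one attempt and no reset: what is moved stays moved. The work goes in short steps, Python scripts to look and compute and a tool call to move; the robot and the scene stay as the last step left them, time stands still between calls to the robot, and variables do not carry over. Pictures are saved under pics/ and viewed, and the job is handed in when it is done.

Besides the shell and the picture viewer there is one more tool, called after "Emit:" in YAML: its name, and indented under it one key for each argument. step_arm: Moves the arm, as the interface text tells. Its arguments: {"type":"object","properties":{"plan":{"type":"array","items":{"type":"object","properties":{"grip":{"type":"number"},"slide":{"type":"array","items":{"type":"number"}},"spin":{"type":"number"}}}},"force":{"type":"number"}},"required":["plan"]}

```bash
mkdir -p pics
python3 - <<'E'
from station import get_obs,cams
import cv2
o=get_obs()
for k,v in o.items(): print(k,v)
for n in ("scene","top"):
    cv2.imwrite(f"pics/{n}0.png",cams.camera(n)); c=cams.calibration(n); print(n,c)
E
```

```text
time_s 0.0
qpos [ 1.07640530e+00  3.00503156e-01  1.52158474e+00 -4.21322614e-05
  1.32071493e+00 -6.66238613e-02]
joint_vel [-2.06650460e-04 -5.08212196e-04 -1.20731674e-03  6.88704571e-05
  3.57670681e-05  1.10524143e-03]
tau [-6.97155301e-04 -5.31798899e+01 -3.52729225e+01  7.08265649e-02
  2.44396616e-02 -9.28133227e-05]
ee_pos [0.22805839 0.5001924  0.2048672 ]
eef_rot [-1.57075648e+00  1.21020492e-03  1.14303963e+00]
force [ 0.23769908  0.62141309 -0.08652911]
moment [ 0.02901844 -0.05186884  0.02255794]
grip_width 0.09395464184555943
scene {'K': array([[521.31436673,   0.        , 267.41093588],
       [  0.        , 521.31436673, 210.69924567],
       [  0.        ,   0.        ,   1.        ]]), 'T': array([[ 0.43521621, -0.64749158,  0.62557294,  1.53473596],
       [ 0.90031782,  0.31594887, -0.29933949, -0.35217508],
       [-0.00382927,  0.69349187,  0.72045428,  1.28277177],
       [ 0.        ,  0.        ,  0.        ,  1.        ]])}
top {'K': array([[534.91745223,   0.        , 280.75138134],
       [  0.        , 534.91745223, 209.41819764],
       [  0.        ,   0.        ,   1.        ]]), 'T': array([[-0.02453853,  0.97934324, -0.20071045,  0.17658055],
       [-0.99969641, -0.02448569,  0.00274616,  0.10630773],
       [-0.0022251 ,  0.20071691,  0.97964676,  1.90367172],
       [ 0.        ,  0.        ,  0.        ,  1.        ]])}
```

View pics/scene0.png

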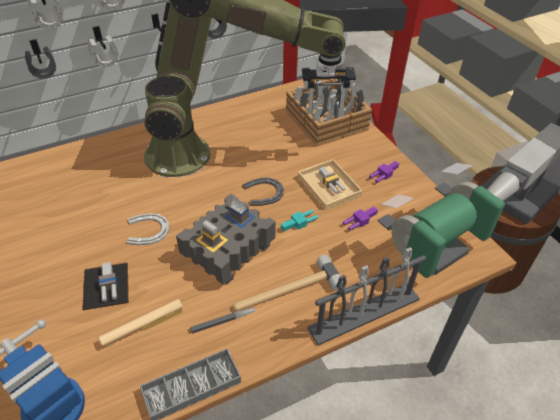

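View pics/top0.png

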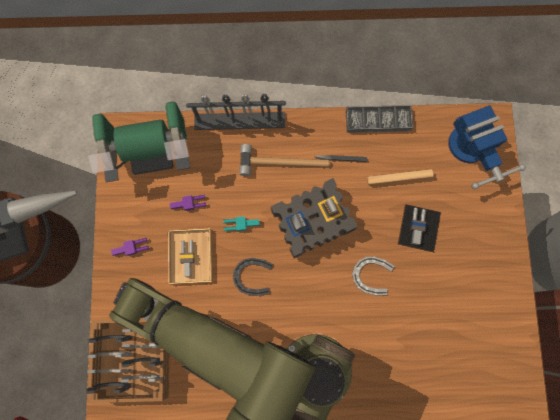

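The mat with its fork is at top (419,228), and the tray with a yellow-banded fork is at (188,257). The look-alikes are purple (188,203) and (131,248), and turquoise (241,224). The stuck tools are at (298,225) and (331,206). I'll enlarge these to check the band colours.

Run:
```python
import cv2,numpy as np
t=cv2.imread("pics/top0.png"); s=cv2.imread("pics/scene0.png")
r=lambda im,x,y,w,h,f:cv2.resize(im[y:y+h,x:x+w],None,fx=f,fy=f,interpolation=cv2.INTER_CUBIC)
a=r(t,265,175,100,90,4); b=r(t,395,200,50,55,4)
b=cv2.copyMakeBorder(b,0,360-220,0,0,cv2.BORDER_CONSTANT)
cv2.imwrite("pics/crop1.png",np.hstack([a,b]))
c=r(s,170,185,115,100,5);cv2.imwrite("pics/crop2.png",c)
cv2.imwrite("pics/crop3.png",r(s,75,255,60,60,6))
```

```text
(no output)
```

View pics/crop1.png

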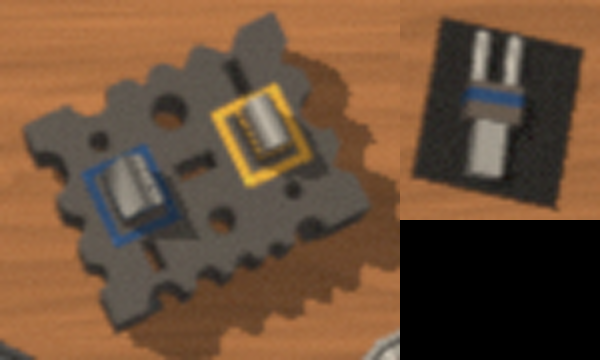

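View pics/crop2.png

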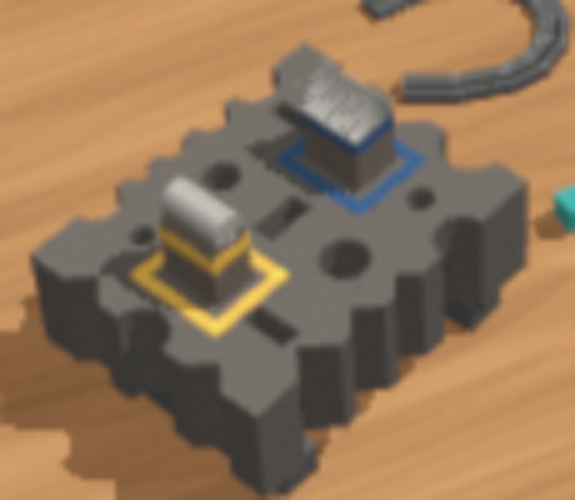

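View pics/crop3.png

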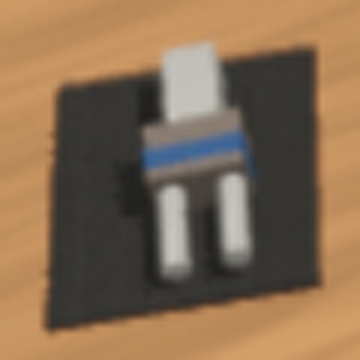

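The fork on the mat has a blue band, so the tool to free is the cutter: blue frame, top pixel (298,225). The yellow fuller stays. Next I'll measure both frames on the plane z = 0.105.

```bash
cat > h.py <<'E'
import numpy as np,cv2
def ray(cal,uv,z):
    K,T=cal["K"],cal["T"]; uv=np.atleast_2d(uv).astype(float)
    d=np.c_[(uv[:,0]-K[0,2])/K[0,0],-(uv[:,1]-K[1,2])/K[1,1],-np.ones(len(uv))]@T[:3,:3].T
    o=T[:3,3]; return o+d*((z-o[2])/d[:,2])[:,None]
E
python3 - <<'E'
import cv2,numpy as np
from station import cams
from h import ray
roi={"scene":(170,185,115,100),"top":(265,175,100,90)}
for n in("top","scene"):
    im=cv2.imread(f"pics/{n}0.png"); cal=cams.calibration(n); x,y,w,h=roi[n]
    hsv=cv2.cvtColor(im,cv2.COLOR_BGR2HSV); sub=hsv[y:y+h,x:x+w]
    C={}
    for c,lo,hi in(("blue",(100,110,60),(125,255,255)),("yel",(18,130,120),(32,255,255))):
        m=cv2.inRange(sub,lo,hi); v,u=np.nonzero(m)
        P=ray(cal,np.c_[u+x,v+y],0.105)[:,:2]
        r=cv2.minAreaRect((P*1000).astype(np.float32)); print(n,c,len(P),r,"bbox",P.min(0),P.max(0))
        C[c]=np.array(r[0])/1000
    d=C["blue"]-C["yel"]; print("dist",np.linalg.norm(d),"yaw",np.arctan2(-d[0],d[1]),"mid",(C["blue"]+C["yel"])/2)
    # block contour
E
```

```text
top blue 78 ((494.5110168457031, 46.151695251464844), (68.18685150146484, 58.78994369506836), 23.199905395507812) bbox [0.45506935 0.00990441] [0.53449585 0.08414301]
top yel 180 ((544.7921752929688, -67.6766357421875), (73.64378356933594, 63.85154342651367), 23.9940242767334) bbox [ 0.50067889 -0.10824799] [ 0.58790627 -0.02712303]
dist 0.12443907678699447 yaw 0.4159536544329839 mid [ 0.5196516  -0.01076247]
scene blue 75 ((495.7313232421875, 51.82074737548828), (68.65841674804688, 64.86338806152344), 23.045900344848633) bbox [0.46980465 0.00995738] [0.53640582 0.08700237]
scene yel 184 ((541.3781127929688, -64.3685302734375), (82.74932861328125, 67.92066955566406), 23.842453002929688) bbox [ 0.50204195 -0.10657652] [ 0.58945868 -0.02475089]
dist 0.1248342005897121 yaw 0.3743410860975024 mid [ 0.51855472 -0.00627389]
```

Emit:
step_arm:
  plan:
    - {"grip": -1,"slide": [0,-0.03,0],"spin": 0}
    - {"grip": -1,"slide": [0,-0.03,0],"spin": 0}
    - {"grip": -1,"slide": [-0.0168,0,-0.024],"spin": 0}
    - {"grip": -1,"slide": [-0.0168,0,-0.024],"spin": 0}
    - {"grip": -1,"slide": [-0.0168,0,-0.024],"spin": 0}
    - {"grip": -1,"slide": [-0.0168,0,-0.024],"spin": 0}
    - {"grip": -1,"slide": [-0.0168,0,-0.024],"spin": 0}
    - {"grip": -1,"slide": [-0.0168,0,-0.024],"spin": 0}
    - {"grip": -1,"slide": [-0.0168,0,-0.024],"spin": 0}
    - {"grip": -1,"slide": [-0.0168,0,-0.024],"spin": 0}
    - {"grip": -1,"slide": [-0.0168,0,-0.024],"spin": 0}
    - {"grip": -1,"slide": [-0.0168,0,-0.024],"spin": 0}
    - {"grip": -1,"slide": [-0.0168,0,-0.024],"spin": 0}
    - {"grip": -1,"slide": [-0.0168,0,-0.024],"spin": 0}
    - {"grip": -1,"slide": [-0.0168,0,-0.024],"spin": 0}
    - {"grip": -1,"slide": [-0.0168,0,-0.024],"spin": 0}
    - {"grip": -1,"slide": [-0.0168,0,-0.024],"spin": 0}
    - {"grip": -1,"slide": [-0.0168,0,-0.024],"spin": 0}
    - {"grip": -1,"slide": [-0.0168,0,-0.024],"spin": 0}
    - {"grip": -1,"slide": [-0.0168,0,-0.024],"spin": 0}

```text
time_s: 1.77
ee_pos: [0.4962, 0.0446, 0.2653]
eef_rot: [-1.57, 0.0, 1.143]
force: [-0.2, 0.1, 0.1]
grip_width: 0.0942
```

Emit:
step_arm:
  plan:
    - {"grip": -1,"slide": [0,0,0],"spin": -6.87}
    - {"grip": -1,"slide": [0,0,0],"spin": -6.87}
    - {"grip": -1,"slide": [0,0,0],"spin": -6.87}
    - {"grip": -1,"slide": [0,0,0],"spin": -6.87}
    - {"grip": -1,"slide": [0,0,0],"spin": -6.87}
    - {"grip": -1,"slide": [0,0,0],"spin": -6.87}
    - {"grip": -1,"slide": [0,0,0],"spin": -6.87}
    - {"grip": -1,"slide": [0,0,0],"spin": 0}
    - {"grip": -1,"slide": [0,0,0],"spin": 0}

```text
time_s: 2.52
ee_pos: [0.4957, 0.0461, 0.2653]
eef_rot: [-1.57, -0.0, 1.979]
force: [-0.1, 0.1, 0.9]
grip_width: 0.094
```

Run:
```python
from station import get_obs,cams
import cv2,numpy as np
from h import ray
o=get_obs()
for k in("time_s","ee_pos","eef_rot","qpos","force"): print(k,o[k])
s=cams.camera("scene");t=cams.camera("top")
cv2.imwrite("pics/s1.png",s);cv2.imwrite("pics/t1.png",t)
y=o["eef_rot"][2];X=np.array([np.cos(y),np.sin(y)]);Z=np.array([-X[1],X[0]])
d=np.array([.495,.046])-o["ee_pos"][:2];print("dx,dz",d@X,d@Z,"spin",np.degrees(y-1.983))
a=cv2.resize(s[150:290,160:300],None,fx=4,fy=4,interpolation=cv2.INTER_CUBIC);cv2.imwrite("pics/s1c.png",a)
```

```text
time_s 2.5167
ee_pos [0.49571899 0.04606829 0.26526268]
eef_rot [-1.57043800e+00 -1.50422122e-04  1.97852702e+00]
qpos [ 1.90824832e-02  1.41330281e-01  1.57479038e+00  3.45677074e-06
  1.42586060e+00 -1.95944506e+00]
force [-0.115052    0.13576669  0.93772989]
dx,dz 0.00022240946422997016 0.000687129327735564 spin -0.25628285759125574
```

View pics/s1c.png

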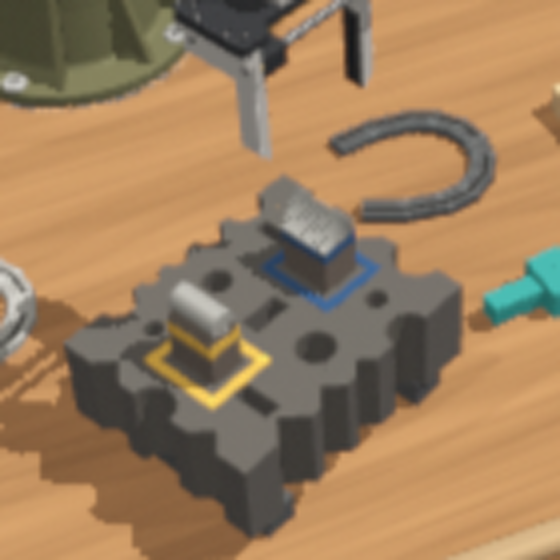

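The scene crop shows the open fingers above the block, jaws in line with its long axis, and the blue-framed cutter below them near crop (315,250). I'll go down to the gripping height.

Emit:
step_arm:
  plan:
    - {"grip": -1,"slide": [0,0.02,0],"spin": 0}
    - {"grip": -1,"slide": [0,0.02,0],"spin": 0}
    - {"grip": -1,"slide": [0,0.02,0],"spin": 0}
    - {"grip": -1,"slide": [0,0.02,0],"spin": 0}
    - {"grip": -1,"slide": [0,0.02,0],"spin": 0}
    - {"grip": -1,"slide": [0,0.02,0],"spin": 0}
    - {"grip": -1,"slide": [0,0.015,0],"spin": 0}
    - {"grip": -1,"slide": [0,0.014,0],"spin": 0}
    - {"grip": -1,"slide": [0,0,0],"spin": 0}
    - {"grip": -1,"slide": [0,0,0],"spin": 0}

```text
time_s: 3.45
ee_pos: [0.4957, 0.0461, 0.1164]
eef_rot: [-1.57, -0.0, 1.981]
force: [-0.8, 0.3, 0.8]
grip_width: 0.0941
```

Run:
```python
from station import get_obs,cams
import cv2,numpy as np
o=get_obs()
for k in("time_s","ee_pos","eef_rot","force"): print(k,o[k])
s=cams.camera("scene")
cv2.imwrite("pics/s2.png",cv2.resize(s[170:270,180:300],None,fx=5,fy=5,interpolation=cv2.INTER_CUBIC))
```

```text
time_s 3.45
ee_pos [0.49565161 0.04605733 0.11640651]
eef_rot [-1.56989546e+00 -3.44852526e-04  1.98052961e+00]
force [-0.78742595  0.34308048  0.76903853]
```

View pics/s2.png

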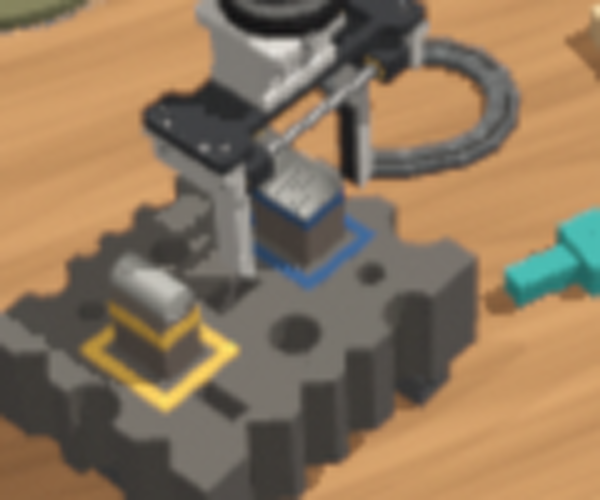

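The fingers straddle the cutter at crop (300,215), clear of the fuller at (160,310). I'll close gently and read the side force to check the centring.

Emit:
step_arm:
  plan:
    - {"grip": 1,"slide": [0,0,0],"spin": 0}
    - {"grip": 1,"slide": [0,0,0],"spin": 0}
    - {"grip": 1,"slide": [0,0,0],"spin": 0}
    - {"grip": 1,"slide": [0,0,0],"spin": 0}
    - {"grip": 1,"slide": [0,0,0],"spin": 0}
    - {"grip": 1,"slide": [0,0,0],"spin": 0}
    - {"grip": 1,"slide": [0,0,0],"spin": 0}
    - {"grip": 1,"slide": [0,0,0],"spin": 0}
  force: 8

```text
time_s: 4.17
ee_pos: [0.4958, 0.0461, 0.1165]
eef_rot: [-1.571, -0.0, 1.982]
force: [-0.6, -0.2, 0.1]
grip_width: 0.0443
```

Emit:
step_arm:
  plan:
    - {"grip": 1,"slide": [0,0,0],"spin": 0}
    - {"grip": 1,"slide": [0,0,0],"spin": 0}
    - {"grip": 1,"slide": [0,0,0],"spin": 0}
    - {"grip": 1,"slide": [0,0,0],"spin": 0}

```text
time_s: 4.5
ee_pos: [0.4951, 0.0477, 0.1165]
eef_rot: [-1.57, -0.003, 1.982]
force: [-6.2, 13.5, 5.5]
grip_width: 0.0339
```

The fingers hold the cutter at 33.9 mm, matching its 34 mm body. A side force shows it sits about 1.7 mm towards +y of the jaw centre. I'll recentre, firm the grip, then lean towards +y.

Emit:
step_arm:
  plan:
    - {"grip": 1,"slide": [0.0018,0,0],"spin": 0}
    - {"grip": 1,"slide": [0,0,0],"spin": 0}
    - {"grip": 1,"slide": [0,0,0],"spin": 0}
  force: 35

```text
time_s: 4.75
ee_pos: [0.495, 0.048, 0.1165]
eef_rot: [-1.571, -0.001, 1.982]
force: [-2.9, 5.3, 2.2]
grip_width: 0.0338
```

Emit:
step_arm:
  plan:
    - {"grip": 1,"slide": [0.001,0,0],"spin": 0}
    - {"grip": 1,"slide": [0.001,0,0],"spin": 0}
    - {"grip": 1,"slide": [0,0,0],"spin": 0}
    - {"grip": 1,"slide": [0,0,0],"spin": 0}

```text
time_s: 5.08
ee_pos: [0.4949, 0.0481, 0.1165]
eef_rot: [-1.571, 0.003, 1.982]
force: [3.0, -10.0, -1.4]
grip_width: 0.0339
```

Emit:
step_arm:
  plan:
    - {"grip": 1,"slide": [0.001,0,0],"spin": 0}
    - {"grip": 1,"slide": [0.001,0,0],"spin": 0}
    - {"grip": 1,"slide": [0,0,0],"spin": 0}
    - {"grip": 1,"slide": [0,0,0],"spin": 0}

```text
time_s: 5.42
ee_pos: [0.4948, 0.0483, 0.1166]
eef_rot: [-1.572, 0.006, 1.982]
force: [9.9, -22.7, -4.1]
grip_width: 0.0336
```

Emit:
step_arm:
  plan:
    - {"grip": 1,"slide": [0.001,0,0],"spin": 0}
    - {"grip": 1,"slide": [0.001,0,0],"spin": 0}
    - {"grip": 1,"slide": [0,0,0],"spin": 0}
    - {"grip": 1,"slide": [0,0,0],"spin": 0}

```text
time_s: 5.75
ee_pos: [0.4948, 0.0487, 0.1168]
eef_rot: [-1.572, 0.009, 1.982]
force: [14.1, -34.4, -5.4]
grip_width: 0.0341
```

Emit:
step_arm:
  plan:
    - {"grip": 1,"slide": [0.001,0,0],"spin": 0}
    - {"grip": 1,"slide": [0.001,0,0],"spin": 0}
    - {"grip": 1,"slide": [0,0,0],"spin": 0}
    - {"grip": 1,"slide": [0,0,0],"spin": 0}

```text
time_s: 6.08
ee_pos: [0.4946, 0.0493, 0.1172]
eef_rot: [-1.573, 0.012, 1.981]
force: [14.9, -44.1, -3.8]
grip_width: 0.0339
```

Emit:
step_arm:
  plan:
    - {"grip": 1,"slide": [0.001,0,0],"spin": 0}
    - {"grip": 1,"slide": [0.001,0,0],"spin": 0}
    - {"grip": 1,"slide": [0,0,0],"spin": 0}
    - {"grip": 1,"slide": [0,0,0],"spin": 0}

```text
time_s: 6.42
ee_pos: [0.4944, 0.0502, 0.118]
eef_rot: [-1.574, 0.014, 1.981]
force: [14.5, -51.7, 3.2]
grip_width: 0.0344
```

Run:
```python
from station import get_obs,cams
import cv2,numpy as np
o=get_obs()
for k in("time_s","ee_pos","eef_rot","force","moment","grip_width"): print(k,o[k])
s=cams.camera("scene")
cv2.imwrite("pics/s3.png",cv2.resize(s[180:260,190:290],None,fx=7,fy=7,interpolation=cv2.INTER_CUBIC))
```

```text
time_s 6.4167
ee_pos [0.49439211 0.05024232 0.11804197]
eef_rot [-1.5737751   0.01399616  1.98129507]
force [ 14.49432093 -51.68954612   3.24909843]
moment [-10.47110486  -3.04444319  -0.14728209]
grip_width 0.034414326338024236
```

View pics/s3.png

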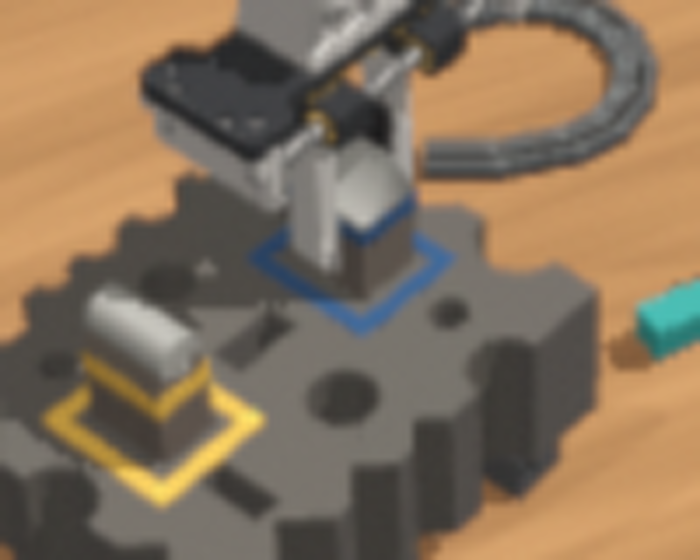

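The crop shows the cutter gripped and leaning slightly: TCP moved 2.4 mm towards +y and rose 1.5 mm. The fuller at (150,400) has not moved. That displacement is more than 2 degrees of lean needs, so I'll go back through the centre to the other side.

Emit:
step_arm:
  plan:
    - {"grip": 1,"slide": [-0.002,0,0],"spin": 0}
    - {"grip": 1,"slide": [-0.002,0,0],"spin": 0}
    - {"grip": 1,"slide": [-0.002,0,0],"spin": 0}
    - {"grip": 1,"slide": [-0.002,0,0],"spin": 0}
    - {"grip": 1,"slide": [-0.002,0,0],"spin": 0}
    - {"grip": 1,"slide": [0,0,0],"spin": 0}
    - {"grip": 1,"slide": [0,0,0],"spin": 0}
    - {"grip": 1,"slide": [0,0,0],"spin": 0}

```text
time_s: 7.13
ee_pos: [0.4949, 0.0482, 0.1168]
eef_rot: [-1.571, -0.001, 1.982]
force: [-4.3, 1.9, 8.1]
grip_width: 0.0341
```

Emit:
step_arm:
  plan:
    - {"grip": 1,"slide": [-0.001,0,0],"spin": 0}
    - {"grip": 1,"slide": [-0.001,0,0],"spin": 0}
    - {"grip": 1,"slide": [-0.001,0,0],"spin": 0}
    - {"grip": 1,"slide": [-0.001,0,0],"spin": 0}
    - {"grip": 1,"slide": [0,0,0],"spin": 0}
    - {"grip": 1,"slide": [0,0,0],"spin": 0}

```text
time_s: 7.63
ee_pos: [0.496, 0.0459, 0.1168]
eef_rot: [-1.571, -0.004, 1.983]
force: [-8.1, 14.1, 11.4]
grip_width: 0.0336
```

Emit:
step_arm:
  plan:
    - {"grip": 1,"slide": [-0.001,0,0],"spin": 0}
    - {"grip": 1,"slide": [-0.001,0,0],"spin": 0}
    - {"grip": 1,"slide": [-0.001,0,0],"spin": 0}
    - {"grip": 1,"slide": [0,0,0],"spin": 0}
    - {"grip": 1,"slide": [0,0,0],"spin": 0}

```text
time_s: 8.05
ee_pos: [0.4962, 0.0455, 0.117]
eef_rot: [-1.57, -0.008, 1.983]
force: [-16.8, 32.3, 17.8]
grip_width: 0.0339
```

Emit:
step_arm:
  plan:
    - {"grip": 1,"slide": [-0.001,0,0],"spin": 0}
    - {"grip": 1,"slide": [-0.001,0,0],"spin": 0}
    - {"grip": 1,"slide": [-0.001,0,0],"spin": 0}
    - {"grip": 1,"slide": [0,0,0],"spin": 0}
    - {"grip": 1,"slide": [0,0,0],"spin": 0}

```text
time_s: 8.47
ee_pos: [0.4966, 0.045, 0.1173]
eef_rot: [-1.57, -0.013, 1.983]
force: [-25.6, 49.4, 28.1]
grip_width: 0.0339
```

Emit:
step_arm:
  plan:
    - {"grip": 1,"slide": [-0.001,0,0],"spin": 0}
    - {"grip": 1,"slide": [-0.001,0,0],"spin": 0}
    - {"grip": 1,"slide": [0,0,0],"spin": 0}
    - {"grip": 1,"slide": [0,0,0],"spin": 0}

```text
time_s: 8.8
ee_pos: [0.4969, 0.0443, 0.1178]
eef_rot: [-1.57, -0.015, 1.984]
force: [-31.5, 58.9, 36.6]
grip_width: 0.0345
```

Emit:
step_arm:
  plan:
    - {"grip": 1,"slide": [0.002,0,0],"spin": 0}
    - {"grip": 1,"slide": [0.002,0,0],"spin": 0}
    - {"grip": 1,"slide": [0.002,0,0],"spin": 0}
    - {"grip": 1,"slide": [0.002,0,0],"spin": 0}
    - {"grip": 1,"slide": [0.002,0,0],"spin": 0}
    - {"grip": 1,"slide": [0.0015,0,0],"spin": 0}
    - {"grip": 1,"slide": [0,0,0],"spin": 0}
    - {"grip": 1,"slide": [0,0,0],"spin": 0}
    - {"grip": 1,"slide": [0,0,0],"spin": 0}

```text
time_s: 9.55
ee_pos: [0.4961, 0.0467, 0.1172]
eef_rot: [-1.573, 0.002, 1.983]
force: [0.6, -5.0, 7.9]
grip_width: 0.0335
```

Emit:
step_arm:
  plan:
    - {"grip": 1,"slide": [0,-0.001,0],"spin": 0}
    - {"grip": 1,"slide": [0,-0.001,0],"spin": 0}
    - {"grip": 1,"slide": [0,0,0],"spin": 0}
    - {"grip": 1,"slide": [0,0,0],"spin": 0}

```text
time_s: 9.88
ee_pos: [0.4947, 0.0473, 0.1177]
eef_rot: [-1.569, -0.001, 1.982]
force: [0.5, 0.1, -8.2]
grip_width: 0.0337
```

Emit:
step_arm:
  plan:
    - {"grip": 1,"slide": [0,-0.001,0],"spin": 0}
    - {"grip": 1,"slide": [0,0,0],"spin": 0}
    - {"grip": 1,"slide": [0,0,0],"spin": 0}
    - {"grip": 1,"slide": [0,0,0],"spin": 0}

```text
time_s: 10.22
ee_pos: [0.4952, 0.0472, 0.1194]
eef_rot: [-1.571, -0.0, 1.982]
force: [-0.6, 0.2, -7.3]
grip_width: 0.034
```

The cutter now rises with the gripper at about 7.3 N, its own weight, so both crusts should be broken. I'll draw it up.

Emit:
step_arm:
  plan:
    - {"grip": 1,"slide": [0,-0.004,0],"spin": 0}
    - {"grip": 1,"slide": [0,-0.004,0],"spin": 0}
    - {"grip": 1,"slide": [0,-0.004,0],"spin": 0}
    - {"grip": 1,"slide": [0,-0.004,0],"spin": 0}
    - {"grip": 1,"slide": [0,0,0],"spin": 0}
    - {"grip": 1,"slide": [0,0,0],"spin": 0}

```text
time_s: 10.72
ee_pos: [0.4954, 0.0472, 0.1358]
eef_rot: [-1.571, 0.0, 1.982]
force: [0.2, -0.1, -8.4]
grip_width: 0.0339
```

Emit:
step_arm:
  plan:
    - {"grip": 1,"slide": [0,-0.006,0],"spin": 0}
    - {"grip": 1,"slide": [0,-0.006,0],"spin": 0}
    - {"grip": 1,"slide": [0,-0.006,0],"spin": 0}
    - {"grip": 1,"slide": [0,-0.006,0],"spin": 0}
    - {"grip": 1,"slide": [0,-0.006,0],"spin": 0}
    - {"grip": 1,"slide": [0,-0.006,0],"spin": 0}
    - {"grip": 1,"slide": [0,-0.006,0],"spin": 0}
    - {"grip": 1,"slide": [0,-0.006,0],"spin": 0}
    - {"grip": 1,"slide": [0,-0.001,0],"spin": 0}
    - {"grip": 1,"slide": [0,0,0],"spin": 0}
    - {"grip": 1,"slide": [0,0,0],"spin": 0}
    - {"grip": 1,"slide": [0,0,0],"spin": 0}
    - {"grip": 1,"slide": [0,0,0],"spin": 0}

```text
time_s: 11.8
ee_pos: [0.4951, 0.0472, 0.1841]
eef_rot: [-1.57, -0.0, 1.982]
force: [0.1, -0.6, -7.8]
grip_width: 0.0336
```

Run:
```python
from station import get_obs,cams
import cv2,numpy as np
s=cams.camera("scene");t=cams.camera("top")
o=get_obs()
for k in("time_s","ee_pos","eef_rot","force","joint_vel","grip_width"): print(k,o[k])
cv2.imwrite("pics/s4.png",cv2.resize(s[160:260,180:290],None,fx=6,fy=6,interpolation=cv2.INTER_CUBIC))
cv2.imwrite("pics/s4f.png",s);cv2.imwrite("pics/t4.png",t)
# where foot / fuller expected in scene image
c=cams.calibration("scene");K,T=c["K"],c["T"]
for p in([.495,.0475,.105],[.495,.0475,.123]):
    q=T[:3,:3].T@(np.array(p)-T[:3,3]);q=q/-q[2];u=K[0,0]*q[0]+K[0,2];v=-K[1,1]*q[1]+K[1,2];print((u-180)*6,(v-160)*6)
```

```text
time_s 11.9
ee_pos [0.49517917 0.04725019 0.18423835]
eef_rot [-1.57043478e+00 -1.73756423e-04  1.98233851e+00]
force [-0.30849104 -0.02054398 -7.56338052]
joint_vel [-0.0012618  -0.00226116 -0.00184534 -0.00048064 -0.0005372   0.00042109]
grip_width 0.03372759919048007
354.0892505072335 337.5845445266053
352.57890042136916 313.5367202729049
```

View pics/s4.png

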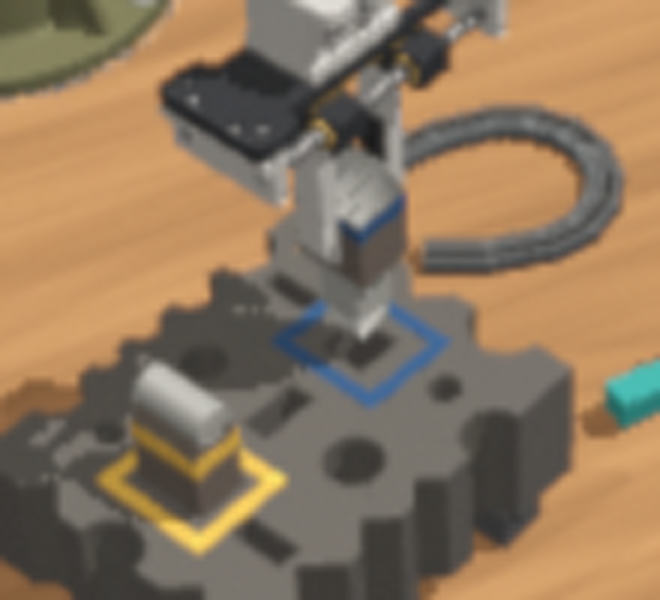

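View pics/t4.png

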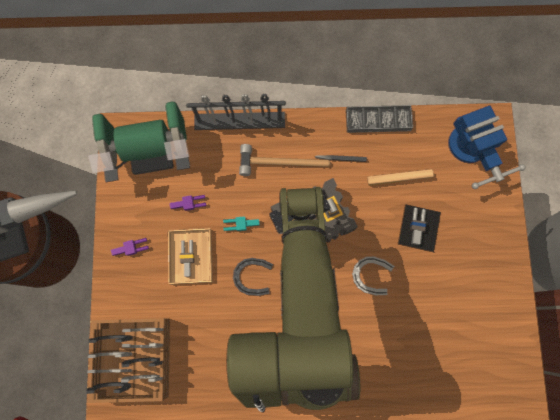

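The scene crop shows the cutter upright in the fingers, its foot at (365,325) just above its hole at (365,350). The fuller is seated at (185,450). In the top view the forks, shoes, hammer, punch and brush are where they were. Handing in.

```bash
python3 -c "
from station import hand_in
print(hand_in())"
```

```text
the job is handed in; nothing more can be done
None
```

I handed the job in at about 12 s with the cutter freed and held upright just above its own hole. The fork on the mat has a blue band, so the cutter in the blue frame was the tool to free.

- **Rocking:** I gripped the cutter along y and leaned it towards the block's +y end, then the -y end. TCP moved about 2.5 to 4 mm each way, with peak side forces of about 54 N and 67 N. That is well above the 10–25 N stated for a lean, but below the 120 N wrist limit.
- **Freeing:** After rocking, it lifted at 7.3 to 8.4 N, roughly its own weight. I took that as both crusts being broken, because the scale joints can't be read directly.
- **Last checks:** The cutter is held at a 33.7 mm opening, vertical within about 0.001 rad by the gripper's reading, with the joints almost still. I estimate its foot is 18 to 20 mm above the face, from the lift height, and the camera shows it over its hole. The pictures show the fuller still seated, and the forks, shoes, hammer, punch and brush where they were.
- **Disagreement:** The first gentle grip was about 2 mm off centre, which put about 15 N sideways on the cutter. I recentred before rocking. No other check failed.

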